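Set the flip stop and seat the bar

TASK

Flip the stop flag of the cut-off bed fully down across the bed, and only then slide the long steel bar flat along the bed, square against the back fence and up to the stop screw in the flag. Press it home against the screw with a steady push of about 10 N for a good second, never ramming the flag or the bar, then let go and leave the bar touching fence and screw, the flag down and everything else where it lies.

Things in the scene. Friction and masses are not known exactly. Their poses are not given: they have to be found in the camera images.
- flag (a joint): The stop flag's hinge angle: 0 = fully down (level across the bed, on its own solid stop), growing as it is raised; 1.57 = upright, 1.95 = leaning back over the fence, its other end stop. It starts at 1.35 to 1.85. The hinge has friction (0.25 N m, some 2.5 N at the knob): the flag stays wherever it is left and must be pushed all the way down.
- flag_hinge (a point): Point on the hinge axis, mid-width of the flag, 46 mm above the table. Its frame turns with the flag; the axis is y, parallel to the fence.
- flag_knob (a point): Centre of the wooden cross-grip (20 mm thick, 34 mm long along y) at the flag's free end, 110 mm from the hinge axis. The flag is a steel arm 14 mm wide and 12 mm thick; a 44 mm blade on it hangs across the bar's path when down. Flag down: the knob is level with the hinge, towards the bed's -x.
- blade_face (a point): Centre of the blade's face, on the axis of the round steel stop screw (12 mm across) that stands out of it: flag down, it points to the bed's -y, 21 mm above the table, at x = 27 mm of the bed, which is the bar's centre line when it is against the fence. The screw's end stands 4 to 24 mm out of this face, set differently each time, and does not move under load.
- bed: The cut-off bed, a fixed steel plate 480 mm long (y), 165 mm wide (x) and 12 mm thick; origin at table height, mid-length. Its top is clear from x = -90 mm to the fence face at x = +45 mm. A disc cutter (145 mm tall, parked, not used) stands behind the fence, x 110 to 255, y -225 to -50 mm.
- fence (a point): Mid-length of the top front edge of the back fence, 34 mm above the table. The fence is straight, 20 mm thick and runs the bed's whole length along y. The flip stop's bracket is clamped behind it (44 mm along y, top 57 mm above the table, a clamp screw reaching to x = 125 mm of the bed); the flag flips over from the fence towards the bed's -x.
- bar_center (a point): Centre of the long flat steel bar, 140 mm long (y), 36 mm wide (x), 16 mm thick, 0.4 to 0.65 kg, lying loose on the bed on the flag's -y side, a little askew, off the fence, well short of the flag. It slides under some 2 to 6 N.
- offcut: Bystander: short steel offcut 36 x 50 x 16 mm on the bed beyond the flag (+y); origin under its centre.
- handle_a: Bystander: loose pale wooden knife handle, 110 mm long, 29 mm thick.
- handle_b: Bystander: another such handle.
- hammer: Bystander: hammer lying on the table.
- wrench: Bystander: wrench lying behind the bed.
- jar: Bystander: amber jar with a steel cap, 64 mm across, 85 mm tall.
- cup: Bystander: open steel cup, 72 mm across, 75 mm tall.
Things that resemble listed ones, but are neither listed nor needed, are in the scene too. Leave any blue or orange look-alike of the part that bears bar_center alone.

How it is judged:
By the outcome, as a careful person would: the job done as asked, in the order asked, and still so for the second after the job is handed in, with the robot touching nothing.
It also fails if it takes over 72 s, if anything falls off the work surface, if the arm or the gripper's body presses on something with over 40 N, if the wrist force passes 120 N, or if a joint passes its speed limit or range.

ROBOT

A 6-joint arm with a two-finger parallel gripper is mounted at the origin on the work surface. World frame = base frame: x ahead of the robot, y to its left, z up, the work surface at z = 0. Lengths are in m, angles in rad, forces in N, time in s.
With the tool pointing down it reaches from about 0.25 to 0.775 m from the base axis. Payload 4 kg.
Tool frame: the origin (TCP) lies at the very end of the fingers, on their centre line; the grasp point (between the pads) lies 19 mm behind it; z points along the fingers, y is the direction in which the jaws open and shut (so a half turn about z gives the same grasp; the last joint's range is limited). The gripper opens to 94 mm and grips with 3 to 60 N. Pads are 16 mm wide; open, the fingers measure 119 mm over their backs; the gripper's body (75 mm by 177 mm) begins 78 mm behind the grasp point.
Start: joints at [-1.412, 0.087, 1.371, -0, 1.684, -0.103], TCP at [0.142, -0.531, 0.206] pointing down, gripper open.
Joint ranges: [-3.1, 3.1], [-0.76, 2.03], [0.27, 2.55], [-1.08, 4.22], [0.17, 2.65], [-2.57, 2.57]. Speed limits (rad/s): [2.79, 2.79, 3.14, 3.14, 3.14, 3.14].

INTERFACE

Orientations are given as [roll, pitch, yaw] about the fixed x, y, z axes, in that order (R = Rz(yaw) Ry(pitch) Rx(roll)).
In Python, from bench import robot, snapshot, calibration gives the robot as it stands. The module is installed in compiled form; this text tells all that it offers.
- The arm moves only by the tool servo_tool, never from a script. Its argument "series" is text: rows parted by semicolons, each of 5 numbers parted by spaces: the closure, from -1 (fully open) to 1 (shut), then the shift along the tool's x, y, z in cm, then the turn about the tool's z in rad. A call has 1 to 20 rows; each row is the pose to reach, as a shift and turn from the pose commanded when the call began, along the tool's axes at that moment; what a row does not reach only later rows make up. A row lasts 1/12 s, in which the tool goes at most 41.7 mm and 7.16 degrees, less where a joint would pass 70% of its speed; a pose out of reach is approached as far as the arm can. A call with a gripper value outside its range is refused whole. The fingers move at their own pace and stop on an object; the grip force is fixed at half the most. Time passes only in rows, so rows that repeat a pose let the fingers close. It gives the time, the measured TCP pose, the force and the opening at its end, in the units of the state.
- robot.get_obs(): the state, without advancing time (a new reading comes with each control period).
- snapshot(name): name is "scene" or "top" or "wrist"; returns (picture, depth): 400x640x3 uint8, red, green, blue; 400x640 float32, m along the optical axis (not along the pixel's ray), 0 where there is no reading.
- calibration(name): a dict with "fx", "fy", "cx", "cy" (pixels), "k1" (the pictures are not rectified: a ray, as slopes to the right and down, at radius r is drawn at 1 + k1 r^2 times it, then the intrinsics apply), "rvec" (rotation vector, rad) and "tvec" (3), from world to camera coordinates, as OpenCV has them; the wrist camera has in their place "tool_from_camera" (4x4, takes a point from camera to tool coordinates, whose origin is the TCP and whose axes are the flange's). Camera axes: x right, y down, z forward; pixel columns grow to the right and rows downward; lengths in m; the calibration is good to about 2 mm. A picture is of the moment at which its call begins: read the wrist's pose just before it. calibration takes no time and is no camera call.
- robot.close_job(): hands the job in, once; it reports no verdict.
The state is a dict: "time": time; "joint_positions": joint angles; "qvel": joint speeds; "joint_torque": joint torques, N m; "tool_pos": TCP position; "ee_rot": TCP orientation; "wrist_force": force on the tool from outside, world axes, zero at the start; "wrist_torque": the same for the moment, N m; "width": finger opening in m.
Only numpy, scipy, OpenCV 4.12 (cv2) and the standard library are available. Lean on these libraries where they do the work, as an engineer would, in place of code of your own. Each camera call takes 0.05 s, during which the arm holds its last target. There are 200 camera calls.

## Working session

There is one attempt and no reset: what is moved stays moved. The work goes in short steps, Python scripts to look and compute and a tool call to move; the robot and the scene stay as the last step left them, time stands still between calls to the robot, and variables do not carry over. Pictures are saved under pics/ and viewed, about 8 in all and at most 12, crops included, and the job is handed in when it is done.

Besides the shell and the picture viewer there is one more tool, called after "Request:" by a JSON object that holds its "api" and its "payload". servo_tool: Moves the arm, as the interface text tells. Its arguments: {"type":"object","properties":{"series":{"type":"string"}},"required":["series"]}

```bash
mkdir -p pics; cat > h.py <<'E'
import numpy as np, cv2
from bench import robot, snapshot, calibration
def pose(name):
    c=calibration(name)
    if name=='wrist':
        from scipy.spatial.transform import Rotation as R
        o=robot.get_obs(); T=np.eye(4); 
        T[:3,:3]=R.from_euler('xyz',o['ee_rot']).as_matrix(); T[:3,3]=o['tool_pos']
        return c,T@np.array(c['tool_from_camera'])
    Rm=cv2.Rodrigues(np.array(c['rvec'],float))[0]; T=np.eye(4); T[:3,:3]=Rm.T; T[:3,3]=-Rm.T@np.array(c['tvec']).ravel()
    return c,T
def slopes(c,uv):
    uv=np.atleast_2d(np.array(uv,float)); d=(uv-[c['cx'],c['cy']])/[c['fx'],c['fy']]; s=d.copy()
    for _ in range(20): s=d/(1+c['k1']*(s**2).sum(1,keepdims=True))
    return s
def onz(c,T,uv,z):
    s=slopes(c,uv); r=np.c_[s,np.ones(len(s))]@T[:3,:3].T
    return T[:3,3]+r*((z-T[2,3])/r[:,2])[:,None]
def dep(c,T,uv,D):
    s=slopes(c,uv); d=np.array([D[int(v),int(u)] for u,v in np.atleast_2d(uv)])
    return (np.c_[s,np.ones(len(s))]*d[:,None])@T[:3,:3].T+T[:3,3]
E
python3 - <<'E'
from h import *
print(robot.get_obs())
for n in ('scene','top'):
    c,T=pose(n); p,D=snapshot(n); np.savez(n+'.npz',p=p,D=D); print(n,T.round(3),c['fx'])
    cv2.imwrite(f'pics/{n}1.png',p[:,:,::-1])
E
```

```text
{'time': 0.0, 'joint_positions': array([-1.41211165e+00,  8.79651991e-02,  1.37223154e+00, -3.44967536e-05,
        1.68357774e+00, -1.03090705e-01]), 'qvel': array([-0.0010821 , -0.00010623,  0.00023848,  0.00204232,  0.00104759,
       -0.00083224]), 'joint_torque': array([ 4.02117030e-04, -3.40176558e+01, -3.02434409e+01,  7.17619085e-02,
        3.28643317e-02, -1.82806825e-04]), 'tool_pos': array([ 0.14224123, -0.53073263,  0.20431012]), 'ee_rot': array([-3.13941888e+00, -1.90423841e-04,  2.61771333e-01]), 'wrist_force': array([-0.06538013,  0.11281281,  0.34536104]), 'wrist_torque': array([-0.01852877, -0.00581157, -0.03830158]), 'width': 0.09418128831209768}
scene [[-0.581  0.559 -0.592  1.293]
 [ 0.814  0.402 -0.419  0.535]
 [ 0.004 -0.725 -0.688  0.996]
 [ 0.     0.     0.     1.   ]] 489.33740386056195
top [[-0.01  -0.986  0.166  0.258]
 [-1.     0.007 -0.019  0.008]
 [ 0.018 -0.166 -0.986  1.537]
 [ 0.     0.     0.     1.   ]] 496.32379856776583
```

View pics/top1.png

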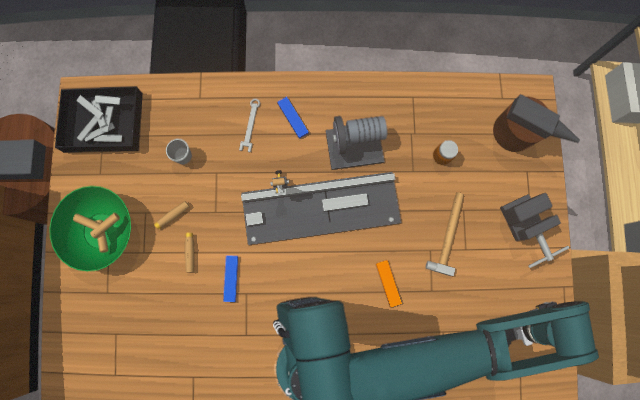

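View pics/scene1.png

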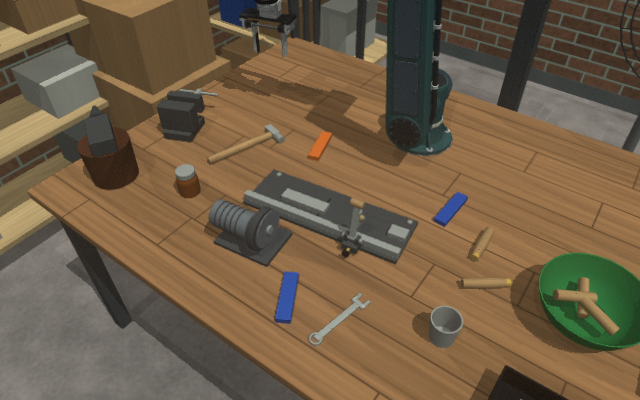

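Top view: bed spans about (242,193)–(400,225), fence along (243,198)–(396,177), flag upright at (280,181), bar at (345,202), offcut at (254,218). Scene view: the flag knob is at (357,203) and the bar at (305,202).

```bash
python3 - <<'E'
from h import *
z=np.load('top.npz');p,D=z['p'],z['D'];c,T=pose('top')
cr=p[150:260,225:415]; cv2.imwrite('pics/c.png',cv2.resize(cr,None,fx=4,fy=4,interpolation=cv2.INTER_CUBIC)[:,:,::-1])
hsv=cv2.cvtColor(p,cv2.COLOR_RGB2HSV); m=((hsv[...,1]<40)&(hsv[...,2]>150)).astype(np.uint8)
m[:150]=0;m[260:]=0;m[:,:235]=0;m[:,405:]=0
for k in cv2.findContours(m,0,2)[0]:
    if cv2.contourArea(k)<40: continue
    b=cv2.boxPoints(cv2.minAreaRect(k)); print(cv2.contourArea(k),b.round(1).tolist())
    for h in (.028,.034): print(h,onz(c,T,b,h)[:,:2].round(4).tolist(), cv2.minAreaRect(onz(c,T,k[:,0],h)[:,:2].astype(np.float32)))
z=np.load('scene.npz');p,D=z['p'],z['D'];c,T=pose('scene')
cr=p[160:270,230:430]; cv2.imwrite('pics/d.png',cv2.resize(cr,None,fx=4,fy=4,interpolation=cv2.INTER_CUBIC)[:,:,::-1])
E
```

```text
156.0 [[245.0, 214.0], [260.70001220703125, 211.39999389648438], [262.6000061035156, 222.39999389648438], [246.8000030517578, 225.0]]
0.028 [[0.4687, 0.1958], [0.4766, 0.1475], [0.4424, 0.1416], [0.4347, 0.1898]] ((0.4556056559085846, 0.16860632598400116), (0.03462265431880951, 0.04890913888812065), 9.17549991607666)
0.034 [[0.4679, 0.1951], [0.4757, 0.1469], [0.4417, 0.1411], [0.434, 0.189]] ((0.454820841550827, 0.16796931624412537), (0.034484993666410446, 0.04871464893221855), 9.175524711608887)
448.0 [[321.79998779296875, 199.3000030517578], [366.0, 193.0], [367.6000061035156, 204.10000610351562], [323.29998779296875, 210.39999389648438]]
0.028 [[0.5128, -0.0404], [0.5317, -0.1779], [0.4969, -0.1819], [0.4783, -0.0449]] ((0.5049143433570862, -0.1112523153424263), (0.0348455049097538, 0.1383133977651596), 7.825104236602783)
0.034 [[0.5118, -0.0402], [0.5306, -0.1772], [0.496, -0.1811], [0.4774, -0.0446]] ((0.5039335489273071, -0.11077646166086197), (0.03470691666007042, 0.1377633810043335), 7.825092792510986)
201.5 [[240.3000030517578, 191.1999969482422], [284.3999938964844, 184.89
[... 290 characters left out ...]
[0.5388, 0.2105], [0.5576, 0.0745], [0.5294, 0.0705], [0.5108, 0.2061]] ((0.5341354608535767, 0.1403661072254181), (0.02838161215186119, 0.13705965876579285), 7.853517055511475)
469.0 [[294.0, 186.60000610351562], [393.6000061035156, 173.10000610351562], [394.3999938964844, 179.0], [294.79998779296875, 192.60000610351562]]
0.028 [[0.5532, 0.0452], [0.5946, -0.2666], [0.5755, -0.2685], [0.5343, 0.0427]] ((0.5643306374549866, -0.11180627346038818), (0.019055774435400963, 0.31424829363822937), 7.536949634552002)
0.034 [[0.552, 0.0451], [0.5933, -0.2655], [0.5742, -0.2674], [0.5332, 0.0426]] ((0.5631134510040283, -0.1113281399011612), (0.01898002251982689, 0.3129987120628357), 7.536945343017578)
```

View pics/c.png

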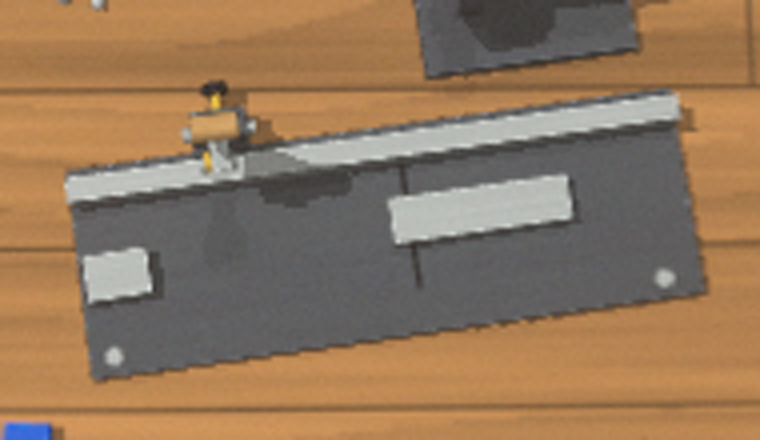

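View pics/d.png

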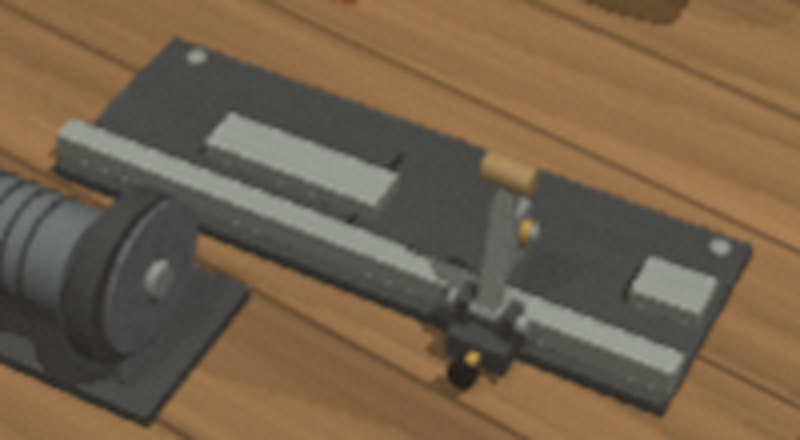

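```bash
cat >> h.py <<'E'
YAW=0.132; EX=np.array([np.cos(YAW),np.sin(YAW)]); EY=np.array([-EX[1],EX[0]])
O=np.array([0.5425,-0.031])-0.045*EX
def bed(P): P=np.atleast_2d(P); d=P[:,:2]-O; return np.c_[d@EX,d@EY,P[:,2]]
def world(x,y): return O+x*EX+y*EY
def tri(uv1,n1,uv2,n2):
    A=[];
    for uv,n in((uv1,n1),(uv2,n2)):
        c,T=pose(n); s=slopes(c,uv)[0]; r=T[:3,:3]@[*s,1]; A.append((T[:3,3],r/np.linalg.norm(r)))
    (a,d),(b,e)=A; t=np.linalg.lstsq(np.c_[d,-e],b-a,rcond=None)[0]
    return (a+d*t[0]+b+e*t[1])/2, np.linalg.norm(a+d*t[0]-b-e*t[1])
E
python3 - <<'E'
from h import *
for t,s in (((215,125),(508,170)),((113,355),(719,247)),((665,277),(197,57)),((215,88),(463,374))):
    q,e=tri((225+t[0]/4-.4,150+t[1]/4-.4),'top',(230+s[0]/4-.4,160+s[1]/4-.4),'scene'); print(q.round(4),e.round(4),bed(q).round(4))
c,T=pose('top');zz=np.load('top.npz')['D']; print(bed(dep(c,T,[(277,181),(279,181),(281,181)],zz)).round(4))
c,T=pose('scene');zz=np.load('scene.npz')['D']; print(bed(dep(c,T,[(355,202),(357,202),(353,217),(353,225),(353,230)],zz)).round(4), bed(onz(c,T,[(328.5,189.5),(329,204)],.028)))
print(world(.027,0),O)
E
```

```text
[0.5441 0.0868 0.1597] 0.0015 [[0.0621 0.1166 0.1597]]
[0.3947 0.1723 0.0168] 0.0002 [[-0.0748  0.221   0.0168]]
[ 0.4507 -0.2533  0.0164] 0.0034 [[-0.0752 -0.2083  0.0164]]
[0.6008 0.0951 0.0263] 0.0032 [[0.1194 0.1174 0.0263]]
[[0.0615 0.1196 0.1643]
 [0.0614 0.1141 0.161 ]
 [0.06   0.1084 0.1639]]
[[0.0649 0.1143 0.1613]
 [0.0608 0.1179 0.1595]
 [0.072  0.1143 0.1149]
 [0.0754 0.1169 0.0901]
 [0.0809 0.1201 0.0783]] [[-0.07355058 -0.03273632  0.028     ]
 [-0.02029987 -0.00279907  0.028     ]]
[ 0.52465659 -0.03336911] [ 0.49789147 -0.03692277]
```

Request:
{"api": "servo_tool", "payload": {"series": "1 0 0 -2 0.05; 1 0 0 -4 0.1; 1 0 0 -5 0.13; 1 0 0 -5 0.13; 1 0 0 -5 0.13"}}

```text
time: 0.52
tool_pos: [0.1424, -0.5314, 0.2554]
ee_rot: [3.141, 0.0, 0.133]
wrist_force: [-0.9, -0.2, -0.2]
width: 0.0644
```

Request:
{"api": "servo_tool", "payload": {"series": "1 2.5 -2.5 0 0; 1 5 -5 0 0; 1 8 -8 0 0; 1 11 -11 0 0; 1 14 -14 0 0; 1 17 -17 0 0; 1 20 -20 0 0; 1 23 -23 0 0; 1 26 -26 0 0; 1 29 -29 0 0; 1 32 -32 0 0; 1 35 -35 0 0; 1 38 -38 0 0; 1 41 -42 0 0; 1 44 -46 0 0; 1 46 -49 0 0; 1 48 -50 0 0; 1 48 -50 0 0; 1 48 -50 0 0"}}

```text
time: 2.1
tool_pos: [0.5522, 0.029, 0.2523]
ee_rot: [-3.141, 0.006, 0.136]
wrist_force: [0.3, -0.2, 0.3]
width: 0.0008
```

```bash
python3 - <<'E'
from h import *
o=robot.get_obs(); print(o['time'],bed(o['tool_pos']),o['ee_rot'],o['width'],o['wrist_force'])
c,T=pose('wrist'); p,D=snapshot('wrist'); np.savez('w1.npz',p=p,D=D,T=T); cv2.imwrite('pics/w1.png',p[:,:,::-1]); print(T.round(3),bed(T[:3,3]))
E
```

```text
2.1 [[0.06248675 0.05818416 0.2523221 ]] [-3.14102637  0.00562913  0.13578385] 0.0007779975486975238 [ 0.32206327 -0.24305281  0.32445064]
[[ 0.136 -0.962 -0.236  0.619]
 [-0.991 -0.132 -0.032  0.038]
 [-0.001  0.239 -0.971  0.432]
 [ 0.     0.     0.     1.   ]] [[0.13001812 0.05828615 0.43198534]]
```

View pics/w1.png

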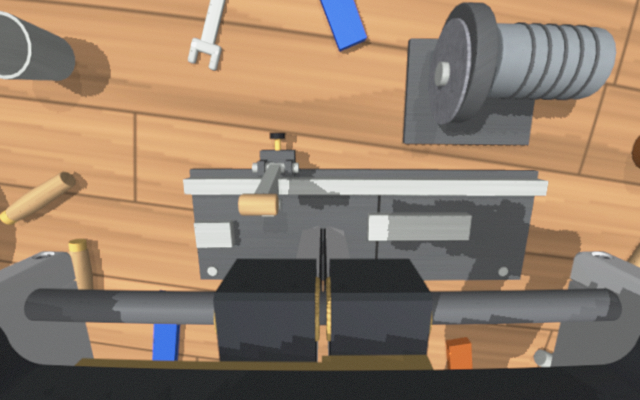

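The wrist view shows the knob at (258,205), the hinge ends at (262,168) and (297,167), the fence line at y≈187 and the bar at (370–470, 215–240).

```bash
python3 - <<'E'
from h import *
z=np.load('w1.npz');p,D,T=z['p'],z['D'],z['T'];c=calibration('wrist')
print('knob',bed(dep(c,T,[(242,205),(258,205),(273,205),(258,197),(258,212)],D)).round(4))
print('hinge',bed(dep(c,T,[(262,167),(297,167),(280,165),(280,160),(270,180)],D)).round(4))
print('fence',bed(onz(c,T,[(200,193),(320,193),(530,194)],.034)).round(4))
print('bar z28',bed(onz(c,T,[(369,215),(469,216),(471,240),(369,239)],.028)).round(4), dep(c,T,[(420,227)],D)[:,2])
print('bed ends',bed(onz(c,T,[(212,271),(503,272)],.014)).round(4))
E
```

```text
knob [[0.0611 0.1297 0.1644]
 [0.0613 0.1153 0.165 ]
 [0.0611 0.1022 0.1639]
 [0.0679 0.1156 0.162 ]
 [0.0544 0.116  0.1634]]
hinge [[0.0811 0.1311 0.0588]
 [0.0805 0.0895 0.0528]
 [0.0831 0.1099 0.055 ]
 [0.087  0.1125 0.0346]
 [0.0744 0.1131 0.111 ]]
fence [[ 0.0435  0.2192  0.034 ]
 [ 0.0441  0.0615  0.034 ]
 [ 0.0441 -0.2177  0.034 ]]
bar z28 [[ 0.0127 -0.0046  0.028 ]
 [ 0.0117 -0.1413  0.028 ]
 [-0.023  -0.1483  0.028 ]
 [-0.0217 -0.006   0.028 ]] [0.02936337]
bed ends [[-0.0781  0.2203  0.014 ]
 [-0.0789 -0.2103  0.014 ]]
```

Request:
{"api": "servo_tool", "payload": {"series": "1 2 -2.5 0 0; 1 4.3 -5.6 0 0; 1 4.3 -5.6 1 0; 1 4.3 -5.6 3 0; 1 4.3 -5.6 6 0; 1 4.3 -5.6 9 0; 1 4.3 -5.6 10.2 0; 1 4.3 -5.6 10.2 0; 1 4.3 -5.6 10.2 0; 1 4.3 -5.6 10.2 0"}}

```text
time: 2.98
tool_pos: [0.5887, 0.0879, 0.1558]
ee_rot: [3.141, -0.004, 0.131]
wrist_force: [-0.5, 0.5, 0.1]
width: 0.0006
```

```bash
python3 - <<'E'
from h import *
o=robot.get_obs(); print(o['time'],bed(o['tool_pos']),o['ee_rot'],o['wrist_force'])
E
```

```text
2.9833 [[0.10643643 0.11177382 0.15584592]] [ 3.14107481 -0.00370179  0.13083673] [-0.482115    0.4598424   0.10231284]
```

Request:
{"api": "servo_tool", "payload": {"series": "1 -0.9 0 0 0; 1 -1.8 0 0 0; 1 -2.6 0 0 0; 1 -3.3 0 0.1 0; 1 -4.1 0 0.2 0; 1 -4.8 0 0.3 0; 1 -5.5 0 0.5 0; 1 -6.1 0 0.8 0; 1 -6.8 0 1.1 0; 1 -7.4 0 1.4 0; 1 -8 0 1.7 0; 1 -8.6 0 2.1 0; 1 -9.2 0 2.5 0; 1 -9.7 0 3 0; 1 -10.2 0 3.4 0; 1 -10.6 0 4 0; 1 -11 0 4.6 0; 1 -11.4 0 5.2 0; 1 -11.4 0 5.2 0"}}

```text
time: 4.57
tool_pos: [0.4728, 0.0735, 0.0995]
ee_rot: [-3.142, 0.004, 0.132]
wrist_force: [-0.1, -1.0, 0.0]
width: 0.0003
```

```bash
python3 - <<'E'
from h import *
o=robot.get_obs(); print(o['time'],bed(o['tool_pos']),o['ee_rot'],o['wrist_force'])
p,D=snapshot('scene'); cv2.imwrite('pics/s2.png',cv2.resize(p[130:280,220:440],None,fx=3,fy=3)[:,:,::-1])
E
```

```text
4.5667 [[-0.01031789  0.11274043  0.0995322 ]] [-3.1415221   0.00373744  0.13181784] [-0.12687015 -0.97445526  0.02888123]
```

View pics/s2.png

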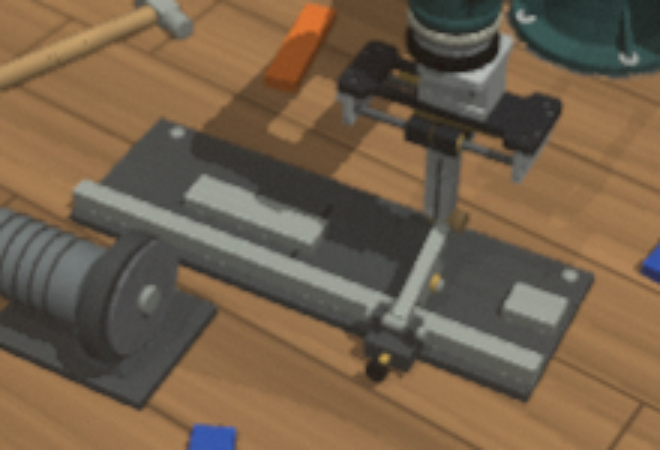

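Knob under the fingertips, flag about 0.4–0.5 rad from down. Continuing on the arc.

Request:
{"api": "servo_tool", "payload": {"series": "1 -0.3 0 0.6 0; 1 -0.6 0 1.3 0; 1 -0.9 0 2 0; 1 -1.1 0 2.5 0; 1 -1.2 0 3 0; 1 -1.2 0 3.3 0; 1 -1.3 0 3.6 0; 1 -1.3 0 3.8 0; 1 -1.3 0 4 0; 1 -1.3 0 4.1 0; 1 -1.3 0 4.2 0; 1 -1.3 0 4.2 0; 1 -1.3 0 4.2 0"}}

```text
time: 5.7
tool_pos: [0.4622, 0.072, 0.0594]
ee_rot: [3.142, -0.001, 0.132]
wrist_force: [0.0, -0.4, 0.1]
width: -0.0002
```

Request:
{"api": "servo_tool", "payload": {"series": "1 0 0 0.1 0; 1 0 0 0.2 0; 1 0 0 0.3 0; 1 0 0 0.3 0; 1 0 0 0.3 0"}}

```text
time: 6.12
tool_pos: [0.4619, 0.072, 0.0564]
ee_rot: [3.142, -0.0, 0.132]
wrist_force: [0.5, 0.9, 2.1]
width: 0.0002
```

Request:
{"api": "servo_tool", "payload": {"series": "1 0 0 0.1 0; 1 0 0 0.2 0; 1 0 0 0.3 0; 1 0 0 0.3 0; 1 0 0 0.3 0; 1 0 0 0.3 0"}}

```text
time: 6.62
tool_pos: [0.4622, 0.0719, 0.0555]
ee_rot: [3.141, -0.001, 0.132]
wrist_force: [-3.6, -0.4, 11.3]
width: 0.0005
```

Request:
{"api": "servo_tool", "payload": {"series": "1 0 0 -1.5 0; 1 0 0 -4 0; 1 0 0 -7 0; 1 -1 2 -10 0; 1 -2 5 -12 0; 1 -3 8 -12 0; 1 -4 11 -12 0; 1 -5 14 -12 0; 1 -5.5 17 -12 0; 1 -6 18.8 -12 0; 1 -6 18.8 -12 0; 1 -6 18.8 -12 0; 1 -6 18.8 -12 0"}}

```text
time: 7.7
tool_pos: [0.4271, -0.1216, 0.1732]
ee_rot: [-3.141, 0.0, 0.132]
wrist_force: [-0.6, 0.7, -0.1]
width: 0.0005
```

```bash
python3 - <<'E'
from h import *
o=robot.get_obs(); print(o['time'],bed(o['tool_pos']),o['ee_rot'],o['wrist_force'])
c,T=pose('wrist'); p,D=snapshot('wrist'); np.savez('w2.npz',p=p,D=D,T=T); cv2.imwrite('pics/w2.png',p[:,:,::-1])
E
```

```text
7.7 [[-0.08134008 -0.07465465  0.17324145]] [-3.14079676e+00  7.19661832e-05  1.32000647e-01] [-0.63939118  0.65470598 -0.07642932]
```

View pics/w2.png

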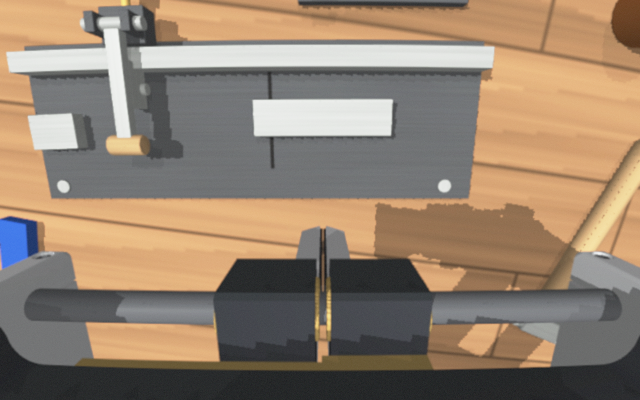

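Flag is down (knob at (127,146), screw end at about (147,90)); the bar spans (253–392, 98–136), the fence front edge is at row ≈72.

```bash
python3 - <<'E'
from h import *
z=np.load('w2.npz');p,D,T=z['p'],z['D'],z['T'];c=calibration('wrist')
print('knob',bed(dep(c,T,[(112,146),(127,146),(145,146),(115,60),(118,100),(122,130)],D)).round(4))
g=cv2.cvtColor(p,cv2.COLOR_RGB2GRAY); m=(g>170).astype(np.uint8); m[:85]=0;m[145:]=0;m[:,:200]=0;m[:,420:]=0
k=max(cv2.findContours(m,0,2)[0],key=cv2.contourArea)
print('bar',cv2.minAreaRect((bed(onz(c,T,k[:,0],.028))[:,:2]*1000).astype(np.float32)), np.median(D[105:130,260:385]))
f=bed(onz(c,T,[(u,next(v for v in range(60,90) if g[v,u]<110)) for u in (200,240,300,350,400,450)],.034)); print('fence',f.round(4))
print('screw',bed(onz(c,T,[(150,90),(150,84),(150,96)],.021)).round(4), bed(dep(c,T,[(147,90),(145,90)],D)).round(4))
E
```

```text
knob [[-0.031   0.1258  0.0583]
 [-0.0312  0.1117  0.0572]
 [-0.0318  0.0989  0.0487]
 [ 0.0466  0.1151  0.0537]
 [ 0.0114  0.1173  0.0531]
 [-0.0162  0.1172  0.0531]]
bar ((-4.764736175537109, -74.16233825683594), (35.37058639526367, 140.08474731445312), 0.008115218952298164) 0.31315124
fence [[ 0.0408  0.044   0.034 ]
 [ 0.0413  0.005   0.034 ]
 [ 0.0409 -0.0529  0.034 ]
 [ 0.0409 -0.101   0.034 ]
 [ 0.0412 -0.1492  0.034 ]
 [ 0.0408 -0.1979  0.034 ]]
screw [[0.0235 0.1025 0.021 ]
 [0.0294 0.1019 0.021 ]
 [0.0176 0.1032 0.021 ]] [[0.0235 0.1054 0.0215]
 [0.023  0.1051 0.0258]]
```

Request:
{"api": "servo_tool", "payload": {"series": "1 1 0 3 0; 1 2 0 6 0; 1 3 0 9 0; 1 3 0 12 0; 1 3 0 14 0; 1 3 0 15.2 0; 1 3 0 15.2 0; 1 3 0 15.2 0; 1 3 0 15.2 0; 1 3 0 15.2 0"}}

```text
time: 8.58
tool_pos: [0.4581, -0.1184, 0.0232]
ee_rot: [3.14, -0.003, 0.133]
wrist_force: [-0.5, 0.1, -0.0]
width: 0.0004
```

Request:
{"api": "servo_tool", "payload": {"series": "1 0.5 0 0 0; 1 1 0 0 0; 1 1.4 0 0 0; 1 1.7 0 0 0; 1 2 0 0 0; 1 2.3 0 0 0; 1 2.6 0 0 0; 1 2.9 0 0 0; 1 3.2 0 0 0; 1 3.5 0 0 0; 1 3.8 0 0 0; 1 4.1 0 0 0; 1 4.3 0 0 0; 1 4.4 0 0 0; 1 4.4 0 0 0; 1 4.4 0 0 0"}}

```text
time: 9.92
tool_pos: [0.4991, -0.1128, 0.0213]
ee_rot: [-3.141, 0.003, 0.132]
wrist_force: [-4.5, -0.9, 3.3]
width: 0.0005
```

```bash
python3 - <<'E'
from h import *
o=robot.get_obs(); print(o['time'],bed(o['tool_pos']),o['ee_rot'],o['wrist_force'])
E
```

```text
9.9167 [[-0.00877079 -0.07538098  0.0213137 ]] [-3.14145961  0.00347899  0.13179939] [-4.49487186 -0.89975331  3.33331142]
```

Request:
{"api": "servo_tool", "payload": {"series": "1 0.2 0 0 0; 1 0.4 0 0 0; 1 0.5 0 0 0; 1 0.6 0 0 0; 1 0.6 0 0 0; 1 0.6 0 0 0"}}

```text
time: 10.42
tool_pos: [0.5055, -0.1119, 0.0213]
ee_rot: [-3.141, 0.002, 0.132]
wrist_force: [-4.9, -0.7, 2.9]
width: 0.0006
```

Request:
{"api": "servo_tool", "payload": {"series": "1 0.1 0 0 0; 1 0.2 0 0 0; 1 0.3 0 0 0; 1 0.3 0 0 0; 1 0.3 0 0 0"}}

```text
time: 10.83
tool_pos: [0.5057, -0.1118, 0.0213]
ee_rot: [-3.141, 0.009, 0.132]
wrist_force: [-11.2, -1.6, 8.7]
width: 0.0005
```

Request:
{"api": "servo_tool", "payload": {"series": "1 -1 0 0 0; 1 -2 0 0 0; 1 -2 0 -2 0; 1 -2 1 -5 0; 1 -1 4 -6 0; 1 0 7 -6 0; 1 1 9.5 -6 0; 1 2.2 11 -6 0; 1 2.2 11.2 -4 0; 1 2.2 11.2 -2 0; 1 2.2 11.2 0 0; 1 2.2 11.2 0 0; 1 2.2 11.2 0 0; 1 2.2 11.2 0 0"}}

```text
time: 12.0
tool_pos: [0.5466, -0.2198, 0.0226]
ee_rot: [3.141, -0.002, 0.132]
wrist_force: [1.0, -0.4, 0.6]
width: 0.0004
```

```bash
python3 - <<'E'
from h import *
o=robot.get_obs(); print(o['time'],bed(o['tool_pos']),o['ee_rot'],o['wrist_force'])
c,T=pose('wrist'); p,D=snapshot('wrist'); np.savez('w3.npz',p=p,D=D,T=T); cv2.imwrite('pics/w3.png',p[:,:,::-1])
E
```

```text
12.0 [[ 0.0242093  -0.18770052  0.02258115]] [ 3.14051117e+00 -1.97641883e-03  1.31825503e-01] [ 0.95643474 -0.4108042   0.56149226]
```

View pics/w3.png

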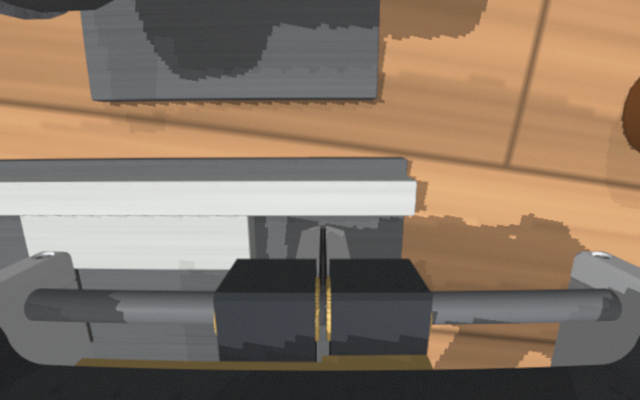

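Bar lies against the fence (ends at (20,217) and (250,217)), the fingers stand beyond its -y end at (323,235). Pushing along +y.

Request:
{"api": "servo_tool", "payload": {"series": "1 0 -1.2 0 0; 1 0 -2.4 0 0; 1 0 -2.9 0 0; 1 0 -3.4 0 0; 1 0 -3.9 0 0; 1 0 -4.5 0 0; 1 0 -5.1 0 0; 1 0 -5.7 0 0; 1 0 -6.3 0 0; 1 0 -6.9 0 0; 1 0 -7.5 0 0; 1 0 -8.1 0 0; 1 0 -8.7 0 0; 1 0 -9.3 0 0; 1 0 -9.9 0 0; 1 0 -10.5 0 0; 1 0 -11 0 0; 1 0 -11.4 0 0; 1 0 -11.7 0 0; 1 0 -11.8 0 0"}}

```text
time: 13.72
tool_pos: [0.5307, -0.1026, 0.0221]
ee_rot: [3.14, -0.001, 0.132]
wrist_force: [0.2, -5.6, 3.5]
width: 0.0002
```

```bash
python3 - <<'E'
from h import *
o=robot.get_obs(); print(o['time'],bed(o['tool_pos']),o['ee_rot'],o['wrist_force'])
c,T=pose('wrist'); p,D=snapshot('wrist'); np.savez('w4.npz',p=p,D=D,T=T); cv2.imwrite('pics/w4.png',p[:,:,::-1])
E
```

```text
13.7167 [[ 0.0239096  -0.06940025  0.02213764]] [ 3.14021791e+00 -9.26577160e-04  1.32230953e-01] [ 0.18376252 -5.59950531  3.54532662]
```

View pics/w4.png

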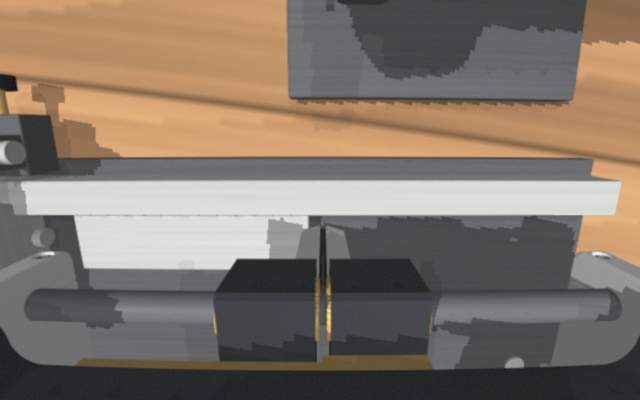

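Bar still flush along the fence (75–305, row 216); the screw end is at about (52,238), some 12–19 mm ahead. Creeping in.

Request:
{"api": "servo_tool", "payload": {"series": "1 0 -0.3 0 0; 1 0 -0.6 0 0; 1 0 -0.8 0 0; 1 0 -1 0 0; 1 0 -1 0 0; 1 0 -1 0 0"}}

```text
time: 14.27
tool_pos: [0.5294, -0.0928, 0.0221]
ee_rot: [3.141, -0.001, 0.132]
wrist_force: [0.2, -4.7, 5.2]
width: 0.0006
```

Request:
{"api": "servo_tool", "payload": {"series": "1 0 -0.15 0 0; 1 0 -0.3 0 0; 1 0 -0.4 0 0; 1 0 -0.4 0 0"}}

```text
time: 14.6
tool_pos: [0.529, -0.0893, 0.0221]
ee_rot: [3.14, -0.001, 0.132]
wrist_force: [0.6, -5.7, 4.5]
width: 0.0006
```

Request:
{"api": "servo_tool", "payload": {"series": "1 0 -0.1 0 0; 1 0 -0.2 0 0; 1 0 -0.3 0 0; 1 0 -0.3 0 0"}}

```text
time: 14.93
tool_pos: [0.5286, -0.0864, 0.0221]
ee_rot: [3.14, -0.001, 0.132]
wrist_force: [0.5, -5.9, 4.8]
width: 0.0004
```

Request:
{"api": "servo_tool", "payload": {"series": "1 0 -0.1 0 0; 1 0 -0.2 0 0; 1 0 -0.2 0 0"}}

```text
time: 15.18
tool_pos: [0.5283, -0.0844, 0.0221]
ee_rot: [3.14, -0.001, 0.132]
wrist_force: [-0.1, -5.2, 4.4]
width: 0.0004
```

Request:
{"api": "servo_tool", "payload": {"series": "1 0 -0.1 0 0; 1 0 -0.2 0 0; 1 0 -0.2 0 0"}}

```text
time: 15.43
tool_pos: [0.528, -0.0824, 0.0221]
ee_rot: [3.14, -0.001, 0.132]
wrist_force: [0.3, -5.9, 4.5]
width: 0.0003
```

Request:
{"api": "servo_tool", "payload": {"series": "1 0 -0.1 0 0; 1 0 -0.2 0 0; 1 0 -0.2 0 0"}}

```text
time: 15.68
tool_pos: [0.5278, -0.0804, 0.0221]
ee_rot: [3.14, -0.001, 0.132]
wrist_force: [0.3, -5.5, 4.4]
width: 0.0008
```

Request:
{"api": "servo_tool", "payload": {"series": "1 0 -0.1 0 0; 1 0 -0.2 0 0; 1 0 -0.2 0 0"}}

```text
time: 15.93
tool_pos: [0.5275, -0.0784, 0.0221]
ee_rot: [3.14, -0.001, 0.132]
wrist_force: [-0.5, -6.2, 5.8]
width: 0.0005
```

Request:
{"api": "servo_tool", "payload": {"series": "1 0 -0.1 0 0; 1 0 -0.2 0 0; 1 0 -0.2 0 0"}}

```text
time: 16.18
tool_pos: [0.5273, -0.0768, 0.0221]
ee_rot: [3.139, -0.001, 0.132]
wrist_force: [0.8, -7.1, 4.3]
width: 0.0006
```

Request:
{"api": "servo_tool", "payload": {"series": "1 0 -0.1 0 0; 1 0 -0.2 0 0; 1 0 -0.2 0 0"}}

```text
time: 16.43
tool_pos: [0.5273, -0.0766, 0.0222]
ee_rot: [3.136, -0.001, 0.132]
wrist_force: [1.4, -10.3, 3.3]
width: 0.0004
```

```bash
python3 - <<'E'
from h import *
c,T=pose('wrist'); p,D=snapshot('wrist'); np.savez('w5.npz',p=p,D=D,T=T)
q,_=snapshot('scene'); a=cv2.resize(q[170:260,260:420],None,fx=5,fy=5,interpolation=cv2.INTER_CUBIC)
b=cv2.resize(p[150:290,0:400],(800,280))
cv2.imwrite('pics/s5.png',np.vstack([a[:320],b])[:,:,::-1])
E
```

```text
(no output)
```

View pics/s5.png

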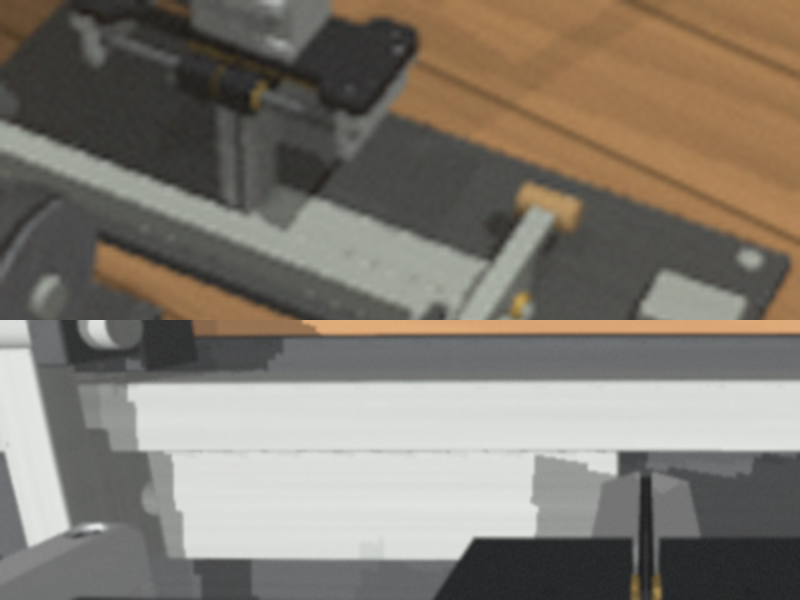

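Contact: force rose from 6 to 10 N with the tip stalled, the bar end meets the screw at (152,498) and is flush with the fence. Hold and trim.

Request:
{"api": "servo_tool", "payload": {"series": "1 0 0 0 0; 1 0 0 0 0; 1 0 0 0 0"}}

```text
time: 16.78
tool_pos: [0.5273, -0.0766, 0.0222]
ee_rot: [3.136, -0.001, 0.131]
wrist_force: [1.1, -10.5, 4.8]
width: 0.0006
```

Request:
{"api": "servo_tool", "payload": {"series": "1 0 -0.03 0 0; 1 0 -0.06 0 0; 1 0 -0.06 0 0; 1 0 -0.06 0 0; 1 0 -0.06 0 0; 1 0 -0.06 0 0; 1 0 -0.06 0 0; 1 0 -0.06 0 0; 1 0 -0.06 0 0; 1 0 -0.06 0 0; 1 0 -0.06 0 0; 1 0 -0.06 0 0; 1 0 -0.06 0 0; 1 0 -0.06 0 0; 1 0 -0.06 0 0; 1 0 -0.06 0 0; 1 0 -0.06 0 0; 1 0 -0.06 0 0; 1 0 -0.06 0 0; 1 0 -0.06 0 0"}}

```text
time: 18.45
tool_pos: [0.5273, -0.0766, 0.0222]
ee_rot: [3.135, -0.001, 0.131]
wrist_force: [1.0, -11.3, 3.5]
width: 0.0002
```

Request:
{"api": "servo_tool", "payload": {"series": "1 0 0.1 0 0; 1 0 0.3 0 0; 1 0 0.7 0 0; 1 0 1.5 0 0; 1 0 2.5 0 0; 1 0 3 0 0; 1 0 3 -3 0; 1 0 3 -6 0; 1 -3 3 -9 0; 1 -6 3 -12 0; 1 -8 3 -15 0; 1 -10 3 -16 0; 1 -12 3 -16 0; 1 -12 3 -16 0; 1 -12 3 -16 0"}}

```text
time: 19.7
tool_pos: [0.4112, -0.1187, 0.1814]
ee_rot: [-3.141, -0.001, 0.131]
wrist_force: [-0.9, 0.4, -0.4]
width: 0.0006
```

```bash
python3 - <<'E'
from h import *
o=robot.get_obs(); print(o['time'],bed(o['tool_pos']),o['wrist_force'])
c,T=pose('wrist'); p,D=snapshot('wrist'); np.savez('w6.npz',p=p,D=D,T=T); q,_=snapshot('top')
a=cv2.resize(q[165:255,235:405],(800,420),interpolation=cv2.INTER_CUBIC)
cv2.imwrite('pics/w6.png',p[:,:,::-1]); 
g=cv2.cvtColor(p,cv2.COLOR_RGB2GRAY); cv2.imwrite('pics/z6.png',cv2.resize(p[0:170,80:480],(800,340),interpolation=cv2.INTER_CUBIC)[:,:,::-1])
print([bed(dep(c,T,[(u,v)],D)).round(3)[0].tolist() for u,v in ((320,100),)])
E
```

```text
19.7 [[-0.09674461 -0.06969624  0.18137051]] [-0.92304266  0.44576716 -0.43243776]
[[-0.002, -0.067, 0.013]]
```

View pics/w6.png

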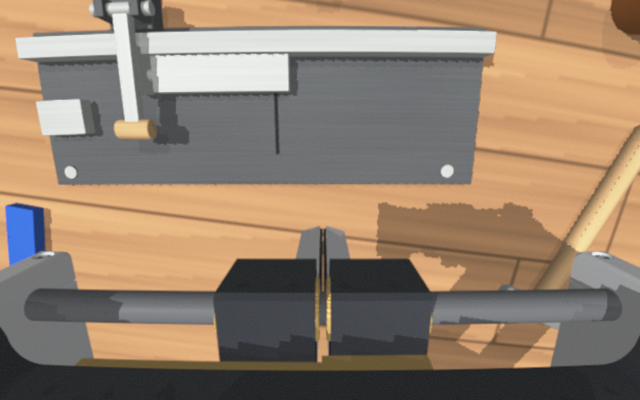

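Bar at (155–289, 54–93) under the flag's blade, along the fence; flag down (knob (135,129)). A numeric check of squareness and flag level:

```bash
python3 - <<'E'
from h import *
z=np.load('w6.npz');p,D,T=z['p'],z['D'],z['T'];c=calibration('wrist'); g=cv2.cvtColor(p,cv2.COLOR_RGB2GRAY).astype(int)
def edge(us,v0,v1,h):
    pts=[]
    for u in us:
        d=np.diff(g[v0:v1,u]); i=d.argmin(); w=-d[max(i-1,0):i+2].clip(max=0); pts.append((u,v0+.5+(np.arange(max(i-1,0),max(i-1,0)+len(w))*w).sum()/w.sum()))
    P=bed(onz(c,T,pts,h)); f=np.polyfit(P[:,1],P[:,0],1); return f, np.abs(np.polyval(f,P[:,1])-P[:,0]).max()
print('bar -x edge',edge(range(170,280,5),80,100,.028)); print('fence',edge(range(305,470,8),45,65,.034))
f=edge(range(170,280,5),80,100,.028)[0]; print('bar far face at y0',np.polyval(f,.03)+.036)
print('arm z',dep(c,T,[(122,40),(126,70),(130,105)],D)[:,2])
print('bar ends',bed(onz(c,T,[(155.5,75),(289,75)],.028)).round(4))
E
```

```text
bar -x edge (array([-0.00172469,  0.00650131]), np.float64(0.00022597813193893194))
fence (array([-0.00254375,  0.04229071]), np.float64(0.00010605508233622885))
bar far face at y0 0.0424495651034612
arm z [0.05225122 0.05405626 0.05169764]
bar ends [[ 0.0231  0.1005  0.028 ]
 [ 0.0215 -0.036   0.028 ]]
```

```bash
python3 -c "
from bench import robot
print(robot.close_job())"
```

```text
the job is handed in; nothing more can be done
None
```

The flag is down and the bar rests against the fence and the stop screw. I handed the job in at about 20 s on the robot's clock.

1. **Flag:** I pushed it over with the closed fingers and pressed it to its solid stop with about 11 N, against roughly 2.5 N of hinge friction.
2. **Bar to the fence:** I slid the bar sideways until the push rose to about 11 N.
3. **Bar to the screw:** I pushed it by its end along the fence, at about 5–6 N sliding, creeping over the last part until it stalled on the screw. I then held about 11 N at the wrist for 1.6 s, backed off along the bar and lifted clear.

**Last checks:**
- **Square to the fence:** the bar is parallel to the fence within about 0.001 rad, and its face meets the fence within about 0.2 mm, which is finer than the 2 mm calibration.
- **Flag level:** the top of its arm measures 52–54 mm above the table; level is 52 mm.
- **At the screw:** the bar still shows under the blade, but the screw contact could not be seen directly after release. It rests on the stall and force rise, the view during contact, and the bar end measured at 100.5 mm against 102–105 mm estimated for the screw end. That gap of a few millimetres is about what the calibration allows.
- **Force at the screw:** the 11 N was read at the wrist. The screw itself may have taken less, by up to the bar's sliding friction of roughly 5 N.
- **Bystanders:** the offcut and the other things in the last view looked undisturbed. I did not re-measure them or view the whole table again.

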